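Close the capsule keeper and hold its tray out at the mark

TASK

The coffee-capsule keeper has just been refilled and its round lid stands proud: press the lid down until it is fully home, then pull the spring-return tray out by its upright grip until the pointer on the tray lines up with the fin of the index rider on the scale, and keep it there so that someone can take capsules. Finish while still holding the tray at that mark; the spring draws it back in if you let go. Leave the other things on the worktop where they are.

Things in the scene. Friction and masses are not known exactly. Their poses are not given: they have to be found in the camera images.
- keeper: the keeper, a low light-wood box fixed to the worktop. Origin: on the worktop under the middle of the box. Its -x points out of the open front, where the tray comes out (roughly towards the robot); y across, z up. Box 130 (x) by 100 (y), 68 mm high; its base board, 8 mm thick, 100 mm wide, runs forward to x = -178 mm as an apron with a scale strip along its +y edge
- lid (a joint): how far the round lid stands above its seat, m: 0 = fully home, at most 0.014. It slides only straight up and down against about 4 N of friction, stays where it is left, and ends on a hard stop at 0
- lid_top (a point): centre of the flat top of the lid, a steel disc 58 mm across and 8 mm thick with a black rubber neck, in the top of the keeper (5 mm forward of the keeper's origin). Fully home its top is 76 mm above the worktop
- tray (a joint): how far the tray is pulled out, m: 0 = shut, 0.08 = end stop, beyond the mark. It slides along the keeper's -x. A spring pulls it back in with about 2.4 N when shut, 0.8 N more for each 10 mm out; it does not stay out by itself
- grip (a point): the tray's upright black grip, a rounded block 14 (keeper x) by 24 mm (keeper y), from 17 to 75 mm above the worktop, on a tongue. This point: its centre line, 55 mm above the worktop. Tray shut: 110 mm in front of the keeper's origin, 38 mm free between grip and box. The rider (below 27 mm high) stands at its +y side; otherwise free room around
- pointer (a point): outer tip of the tray's pointer, a steel bar 4 mm wide that sticks out 19 mm to the keeper's +y beside the foot of the grip, 14 mm above the worktop; moves with the tray; same keeper x as the centre of the grip
- mark (a point): the mark: inner end of the thin black fin (3 mm) on the steel index rider, a fixed block 12 by 16 mm, top 26 mm above the worktop, on the scale strip. Axes as the keeper's. The tray is right when the pointer has the same keeper x as this point, 30 to 60 mm out
- salt_shaker: bystander: salt shaker, 44 mm across, 90 mm high; origin at the centre of its underside
- honey_jar: bystander: honey jar with a grey lid, 71 mm across, 82 mm high; origin at the centre of its underside
- teaspoon: bystander: steel teaspoon lying flat, 134 by 29 by 12 mm; origin at the centre of its underside

How it is judged:
By the outcome, as a careful person would: the job done as asked, in the order asked, and still so for the second after the job is handed in, while the arm keeps its last pose, push and grip.
It also fails if it takes over 38 s, if anything falls off the work surface, if the arm or the gripper's body presses on something with over 40 N, if the wrist force passes 120 N, or if a joint passes its speed limit or range.

ROBOT

A 6-joint arm with a two-finger parallel gripper is mounted at the origin on a cart in front of the work surface, level with it; the furniture and walls round the work are solid. World frame = base frame: x ahead of the robot, y to its left, z up, the work surface at z = 0. Lengths are in mm, angles in rad, forces in N, time in s.
With the tool pointing down it reaches from about 350 to 975 mm from the base axis. Payload 7.1 kg.
Tool frame: the origin (TCP) lies midway between the tips of the shut fingers; the grasp point (between the pads) lies 19 mm behind it; z points along the fingers, y is the line along which they close (so a half turn about z gives the same grasp; the last joint's range is limited). The gripper opens to 88 mm and grips with 3 to 60 N. Pads are 20 mm wide; open, the fingers measure 115 mm over their backs; the gripper's body (75 mm by 178 mm) begins 61 mm behind the grasp point.
Start: joints at [1.205, 0.423, 1.63, -0, 1.089, -0.019], TCP at [212.399, 587.785, 222.675] pointing down, gripper open.
Joint ranges: [-3, 3], [-0.9, 2.11], [0.09, 2.58], [-1.31, 4.45], [0.11, 2.69], [-2.54, 2.54]. Speed limits (rad/s): [2.39, 2.39, 3.01, 3.14, 3.14, 3.14].

INTERFACE

Orientations are given as a rotation vector (axis times angle).
In Python, from workcell import ctrl gives the robot as it stands. The module is installed in compiled form; this text tells all that it offers.
- The arm moves only by the tool servo_tool, never from a script. Its argument "increments" is a list of rows, each a list of 7 numbers: the shift along the world's x, y, z in cm, then the turn, a rotation vector about the world's x, y, z in degrees, then the opening, from -1 (shut) to 1 (fully open). A call has 1 to 20 rows; each row is the pose to reach, as a shift and turn from the pose commanded when the call began; what a row does not reach only later rows make up. A row lasts 1/12 s, in which the tool goes at most 41.7 mm and 7.16 degrees, less where a joint would pass 70% of its speed; a pose out of reach is approached as far as the arm can. A call with a gripper value outside its range is refused whole. The fingers move at their own pace and stop on an object; the grip force is fixed at half the most. Time passes only in rows, so rows that repeat a pose let the fingers close. It gives the time, the measured TCP pose, the force, the opening and the grip force at its end, in the units of the state.
- ctrl.get_obs(): the state, without advancing time (a new reading comes with each control period).
- ctrl.get_image(name): name is "side" or "top"; returns a dict with "image" (420x560x3 uint8, red, green, blue), "fx", "fy", "cx", "cy" (pixels), "extrinsics" (4x4, takes a point from camera to world coordinates). Camera axes: x right, y up, looking along -z (the intrinsics and any distortion apply to the point x, -y, -z); pixel columns grow to the right and rows downward; lengths in mm; the calibration is good to about 2 mm. A picture is of the moment at which its call begins. There is no depth.
- ctrl.close_job(): hands the job in; it is judged then, once.
The state is a dict: "t": time; "qpos": joint angles; "qvel": joint speeds; "joint_torque": joint torques, N m; "ee_pos": TCP position; "orientation": TCP orientation; "ft_force": force on the tool from outside, world axes, zero at the start; "moment": the same for the moment, N m; "width": finger opening in mm; "grasp_force": force on a finger pad.
Only numpy, scipy, OpenCV 4.12 (cv2) and the standard library are available. Lean on these libraries where they do the work, as an engineer would, in place of code of your own. Each camera call takes 0.05 s, during which the arm holds its last target. There are 200 camera calls.

## Working session

There is one attempt and no reset: what is moved stays moved. The work goes in short steps, Python scripts to look and compute and a tool call to move; the robot and the scene stay as the last step left them, time stands still between calls to the robot, and variables do not carry over. Pictures are saved under pics/ and viewed, at most 10 in all, crops included, and the job is handed in when it is done.

Besides the shell and the picture viewer there is one more tool, called after "Emit:" by a JSON object that holds its "name" and its "arguments", one argument or row to a line. servo_tool: Moves the arm, as the interface text tells. Its arguments: {"type":"object","properties":{"increments":{"type":"array","items":{"type":"array","items":{"type":"number"}}}},"required":["increments"]}

```bash
mkdir -p pics; cat > h.py <<'E'
import numpy as np, cv2
from workcell import ctrl
def snap(n,f):
    d=ctrl.get_image(n); cv2.imwrite(f'pics/{f}.png',d['image'][:,:,::-1])
    np.savez(f'pics/{f}.npz',**{k:np.array(v) for k,v in d.items()}); return d
def ray(f,u,v):
    d=np.load(f'pics/{f}.npz'); E=d['extrinsics']
    c=np.array([(u-d['cx'])/d['fx'],-(v-d['cy'])/d['fy'],-1.])
    return E[:3,3],E[:3,:3]@c
def at(f,u,v,z):
    o,r=ray(f,u,v); return o+r*(z-o[2])/r[2]
def proj(f,p):
    d=np.load(f'pics/{f}.npz'); E=d['extrinsics']
    c=E[:3,:3].T@(np.array(p)-E[:3,3]); return d['cx']+d['fx']*c[0]/-c[2], d['cy']+d['fy']*c[1]/c[2]
E
python3 - <<'E'
from h import *
for n in('top','side'):
    d=snap(n,n+'0'); print([k for k in d],d['extrinsics'].round(2).tolist(),d['fx'])
print(ctrl.get_obs())
E
```

```text
['image', 'fx', 'fy', 'cx', 'cy', 'extrinsics'] [[0.03, 0.99, -0.1, 486.38], [-1.0, 0.03, 0.0, 311.13], [0.0, 0.1, 1.0, 923.87], [0.0, 0.0, 0.0, 1.0]] 462.1571539392035
['image', 'fx', 'fy', 'cx', 'cy', 'extrinsics'] [[1.0, 0.01, -0.01, 537.45], [-0.01, 0.57, -0.82, -382.53], [-0.0, 0.82, 0.57, 551.18], [0.0, 0.0, 0.0, 1.0]] 511.96731629662264
{'t': 0.1, 'qpos': array([ 1.20502015e+00,  4.23772511e-01,  1.63059299e+00, -2.25686955e-05,
        1.08862191e+00, -1.89649449e-02]), 'qvel': array([-0.00076933, -0.00258012, -0.00131017,  0.00075168,  0.00138285,
        0.00125377]), 'joint_torque': array([ 2.39401315e-04, -5.45612276e+01, -2.74324000e+01,  6.44588191e-02,
        1.88404054e-02, -5.29930651e-05]), 'ee_pos': array([212.21942399, 587.33377488, 221.98247854]), 'orientation': array([-5.41984792e-01, -3.09423660e+00,  2.15629424e-03]), 'ft_force': array([ 0.22724186,  0.12454281, -0.35224336]), 'moment': array([ 0.03656141,  0.04770739, -0.03054643]), 'grasp_force': 0.0, 'width': 87.98016813214322}
```

View pics/top0.png

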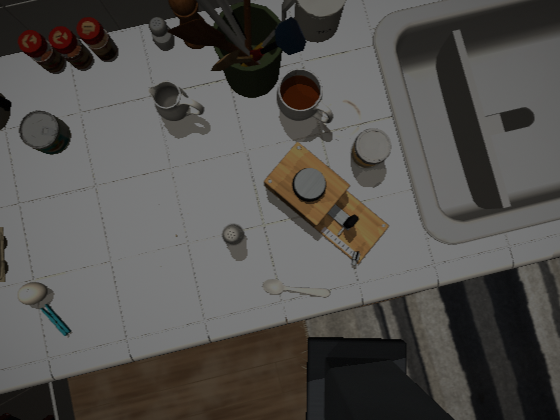

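View pics/side0.png

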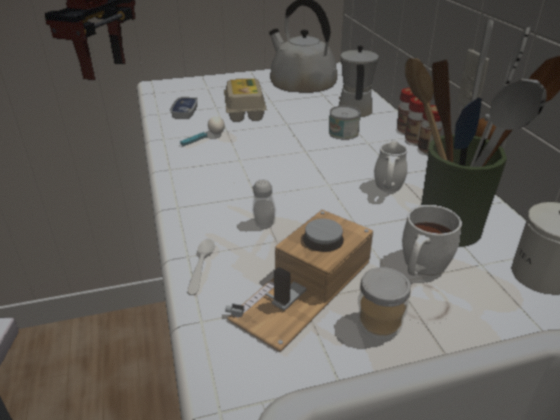

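The top view shows the keeper at about (307,182), the lid at (310,184), the grip at (350,221), the rider at (355,258), the honey jar at (371,148), the salt shaker at (233,233) and the spoon at (295,289). In the side view the grip is at (283,285) and the rider at (237,309). I'll enlarge both.

```bash
python3 - <<'E'
from h import *
a=cv2.imread('pics/top0.png')[135:275,255:395]; b=cv2.imread('pics/side0.png')[205:345,220:380]
f=lambda x:np.clip(cv2.resize(x,None,fx=5,fy=5,interpolation=cv2.INTER_CUBIC)[:600].astype(float)*1.5,0,255)
cv2.imwrite('pics/tc.png',cv2.resize(np.clip(a*1.6,0,255).astype('uint8'),(560,560),interpolation=cv2.INTER_CUBIC))
cv2.imwrite('pics/sc.png',cv2.resize(np.clip(b*1.4,0,255).astype('uint8'),(640,560),interpolation=cv2.INTER_CUBIC))
E
```

```text
(no output)
```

View pics/tc.png

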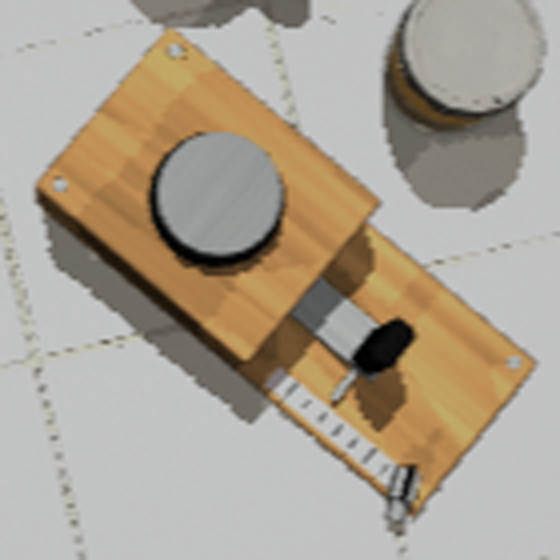

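View pics/sc.png

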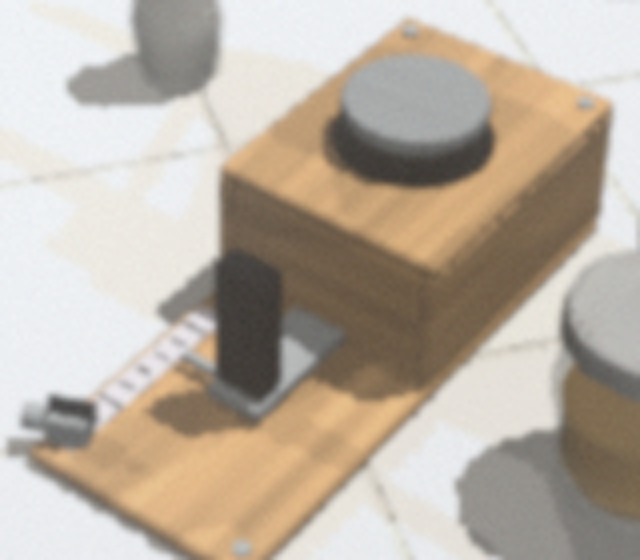

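The top crop gives the box top corners (172,30), (38,187), (247,362) and (382,203), the apron corners (537,363) and (412,515), the lid centre (219,193), the pointer tip (337,400) and the rider near (403,485). In the side crop the lid centre is (417,102), the fin is near (73,405) and the pointer tip is (185,355).

```bash
python3 - <<'E'
from h import *
from scipy.optimize import least_squares as ls
T=lambda u,v:((u+.5)/4+254.5,(v+.5)/4+134.5)
S=lambda u,v:((u+.5)/4+219.5,(v+.5)/4+204.5)
K=[(65,-50,68),(65,50,68),(-65,50,68),(-65,-50,68),(-178,-50,8),(-178,50,8)]
tp=[T(172,30),T(38,187),T(247,362),T(382,203),T(537,363),T(412,515)]
sp=[S(610,105),S(410,18),S(222,172),S(430,272)]
def W(p,k): c,s=np.cos(p[2]),np.sin(p[2]); return np.array([p[0]+c*k[0]-s*k[1],p[1]+s*k[0]+c*k[1],k[2]])
def res(p,cam='ts'):
    r=[]
    if 't' in cam: r+=[np.subtract(proj('top0',W(p,k)),q) for k,q in zip(K,tp)]
    if 's' in cam: r+=[np.subtract(proj('side0',W(p,k)),q) for k,q in zip(K,sp)]
    return np.ravel(r)
for cam in('t','s','ts'):
    s=ls(lambda p:res(p,cam),[530,290,.8]); p=s.x; print(cam,p.round(3),np.degrees(p[2]),np.abs(s.fun).max())
c,s=np.cos(p[2]),np.sin(p[2])
def inv(w): d=w[:2]-p[:2]; return np.round([c*d[0]+s*d[1],-s*d[0]+c*d[1]],1)
print('lid W',W(p,(-5,0,76)),'grip',W(p,(-110,0,55)))
for z in(76,83,90): print('lid',z,inv(at('top0',*T(219,193),z)),inv(at('side0',*S(417,102),z)))
print('ptr',inv(at('top0',*T(337,400),14)),inv(at('side0',*S(185,355),14)))
print('grip top',inv(at('top0',*T(390,343),75)))
for q in [(412,468),(408,480),(403,485),(395,515)]: print('rider top',q,inv(at('top0',*T(*q),26)))
for q in [(73,400),(95,402),(55,400)]: print('rider side',q,inv(at('side0',*S(*q),26)))
print('x dir',c,s)
for n,u,v,z in(('salt',233,230,90),('jar',374,145,82)): print(n,at('top0',u,v,z))
E
```

```text
t [614.327 254.773   0.898] 51.43930881332127 1.1826622119947388
s [611.686 249.709   0.893] 51.17691977875454 1.9350781344613779
ts [613.159 253.421   0.897] 51.37767282724912 2.362973908823733
lid W [610.03829704 249.5143339   76.        ] grip [544.49896714 167.4802176   55.        ]
lid 76 [-2.1 -2.1] [4.5 6. ]
lid 83 [-2.4 -1. ] [-3.6  0.9]
lid 90 [-2.7  0.1] [-11.7  -4.1]
ptr [-109.9   29.4] [-111.1   30.1]
grip top [-106.8    0.5]
rider top (412, 468) [-157.5   32.8]
rider top (408, 480) [-159.6   38.5]
rider top (403, 485) [-159.3   41.9]
rider top (395, 515) [-165.4   55.6]
rider side (73, 400) [-163.4   39. ]
rider side (95, 402) [-159.3   32.1]
rider side (55, 400) [-167.4   44.1]
x dir 0.6241840943227641 0.781277298015545
salt [521.89244133 387.4389352   90.        ]
jar [686.82468438 132.29749714  82.        ]
```

Emit:
{"name": "servo_tool", "arguments": {
  "increments": [
    [39.8,-33.8,-9.2,0,0,-18.7,-1],
    [39.8,-33.8,-9.2,0,0,-18.7,-1],
    [39.8,-33.8,-9.2,0,0,-18.7,-1],
    [39.8,-33.8,-9.2,0,0,-18.7,-1],
    [39.8,-33.8,-9.2,0,0,-18.7,-1],
    [39.8,-33.8,-9.2,0,0,-18.7,-1],
    [39.8,-33.8,-9.2,0,0,-18.7,-1],
    [39.8,-33.8,-9.2,0,0,-18.7,-1],
    [39.8,-33.8,-9.2,0,0,-18.7,-1],
    [39.8,-33.8,-9.2,0,0,-18.7,-1],
    [39.8,-33.8,-9.2,0,0,-18.7,-1],
    [39.8,-33.8,-9.2,0,0,-18.7,-1],
    [39.8,-33.8,-9.2,0,0,-18.7,-1],
    [39.8,-33.8,-9.2,0,0,-18.7,-1],
    [39.8,-33.8,-9.2,0,0,-18.7,-1],
    [39.8,-33.8,-9.2,0,0,-18.7,-1]
  ]
}}

```text
t: 1.43
ee_pos: [609.7, 249.8, 130.2]
orientation: [-1.038, -2.964, 0.001]
ft_force: [-0.3, 0.3, 0.3]
width: 0.7
grasp_force: 0.0
```

Emit:
{"name": "servo_tool", "arguments": {
  "increments": [
    [0,0,-2,0,0,0,-1],
    [0,0,-3.5,0,0,0,-1],
    [0,0,-4,0,0,0,-1],
    [0,0,-4.2,0,0,0,-1],
    [0,0,-4.4,0,0,0,-1],
    [0,0,-4.6,0,0,0,-1],
    [0,0,-4.8,0,0,0,-1],
    [0,0,-5.0,0,0,0,-1],
    [0,0,-5.2,0,0,0,-1],
    [0,0,-5.2,0,0,0,-1]
  ]
}}

```text
t: 2.27
ee_pos: [610.9, 250.1, 78.8]
orientation: [1.037, 2.964, 0.002]
ft_force: [-1.4, 1.3, 1.2]
width: 0.7
grasp_force: 0.8
```

Emit:
{"name": "servo_tool", "arguments": {
  "increments": [
    [0,0,-0.1,0,0,0,-1],
    [0,0,-0.2,0,0,0,-1],
    [0,0,-0.3,0,0,0,-1],
    [0,0,-0.4,0,0,0,-1],
    [0,0,-0.4,0,0,0,-1]
  ]
}}

```text
t: 2.68
ee_pos: [611.0, 250.1, 76.4]
orientation: [1.037, 2.964, 0.002]
ft_force: [-5.9, 0.8, 14.7]
width: 0.4
grasp_force: 7.8
```

Emit:
{"name": "servo_tool", "arguments": {
  "increments": [
    [0,0,-0.1,0,0,0,-1],
    [0,0,-0.2,0,0,0,-1],
    [0,0,-0.2,0,0,0,-1]
  ]
}}

```text
t: 2.93
ee_pos: [611.1, 250.1, 76.3]
orientation: [1.037, 2.964, 0.002]
ft_force: [-9.9, -1.5, 29.2]
width: 0.5
grasp_force: 14.7
```

Emit:
{"name": "servo_tool", "arguments": {
  "increments": [
    [0,0,1.0,0,0,0,-1],
    [0,0,3.5,0,0,0,-0.1],
    [-2.0,-2.5,5.0,0,0,0,-0.1],
    [-4.0,-5.0,5.0,0,0,0,-0.1],
    [-6.0,-7.5,5.0,0,0,0,-0.1],
    [-6.6,-8.3,4.5,0,0,0,-0.1],
    [-6.6,-8.3,4.0,0,0,0,-0.1],
    [-6.6,-8.3,4.0,0,0,0,-0.1],
    [-6.6,-8.3,4.0,0,0,0,-0.1]
  ]
}}

```text
t: 3.68
ee_pos: [545.5, 167.4, 112.2]
orientation: [1.037, 2.965, 0.0]
ft_force: [-0.0, 0.1, 0.2]
width: 39.4
grasp_force: 0.0
```

```bash
python3 - <<'E'
from h import *
d=snap('side','side1')
b=cv2.imread('pics/side1.png')[165:345,200:400]
cv2.imwrite('pics/sc1.png',cv2.resize(np.clip(b*1.4,0,255).astype('uint8'),(660,594),interpolation=cv2.INTER_CUBIC))
E
```

```text
(no output)
```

View pics/sc1.png

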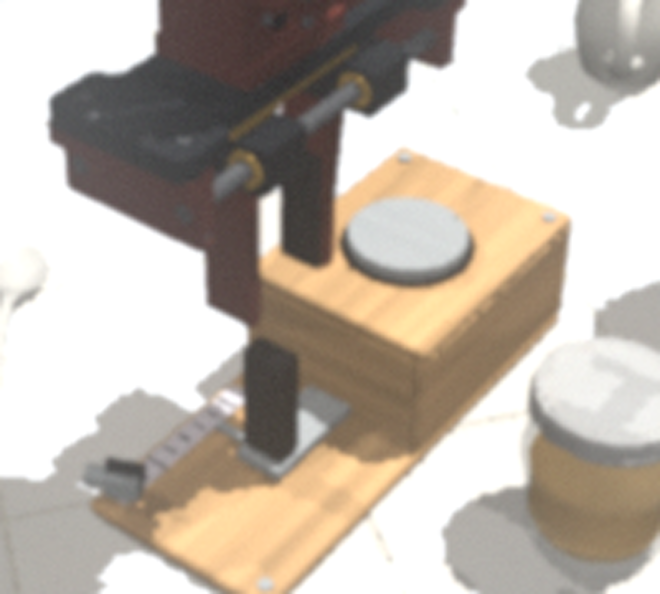

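The lid sits flush with no neck showing. The fingers straddle the grip (272,345), with tips at (232,315) and (308,258). Next I descend and close.

Emit:
{"name": "servo_tool", "arguments": {
  "increments": [
    [0,0,-2.5,0,0,0,-0.1],
    [0,0,-4.5,0,0,0,-0.1],
    [0,0,-6.0,0,0,0,-0.1],
    [0,0,-7.0,0,0,0,-0.1],
    [0,0,-7.5,0,0,0,-0.1],
    [0,0,-7.5,0,0,0,-1],
    [0,0,-7.5,0,0,0,-1],
    [0,0,-7.5,0,0,0,-1],
    [0,0,-7.5,0,0,0,-1],
    [0,0,-7.5,0,0,0,-1]
  ]
}}

```text
t: 4.57
ee_pos: [545.3, 167.2, 38.5]
orientation: [1.037, 2.964, 0.002]
ft_force: [0.5, 2.3, 0.5]
width: 13.9
grasp_force: 30.0
```

Emit:
{"name": "servo_tool", "arguments": {
  "increments": [
    [-0.3,-0.4,0,0,0,0,-1],
    [-0.6,-0.8,0,0,0,0,-1],
    [-0.94,-1.17,0,0,0,0,-1],
    [-1.25,-1.56,0,0,0,0,-1],
    [-1.56,-1.95,0,0,0,0,-1],
    [-1.87,-2.34,0,0,0,0,-1],
    [-2.18,-2.73,0,0,0,0,-1],
    [-2.5,-3.12,0,0,0,0,-1],
    [-2.5,-3.12,0,0,0,0,-1],
    [-2.5,-3.12,0,0,0,0,-1]
  ]
}}

```text
t: 5.4
ee_pos: [520.1, 135.5, 38.5]
orientation: [1.038, 2.963, 0.002]
ft_force: [2.2, 5.5, 4.9]
width: 14.0
grasp_force: 30.0
```

```bash
python3 - <<'E'
from h import *
snap('side','side2'); snap('top','top2')
a=cv2.imread('pics/side2.png')[260:350,215:335]; b=cv2.imread('pics/top2.png')[200:275,310:400]
f=lambda x,s,g:cv2.resize(np.clip(x*g,0,255).astype('uint8'),None,fx=s,fy=s,interpolation=cv2.INTER_CUBIC)
cv2.imwrite('pics/sc2.png',f(a,6,1.3)); cv2.imwrite('pics/tc2.png',f(b,8,1.8))
E
```

```text
(no output)
```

View pics/sc2.png

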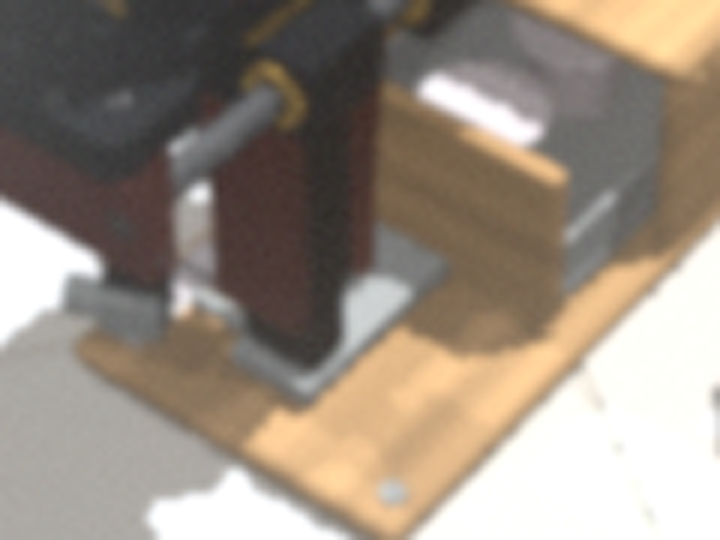

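View pics/tc2.png

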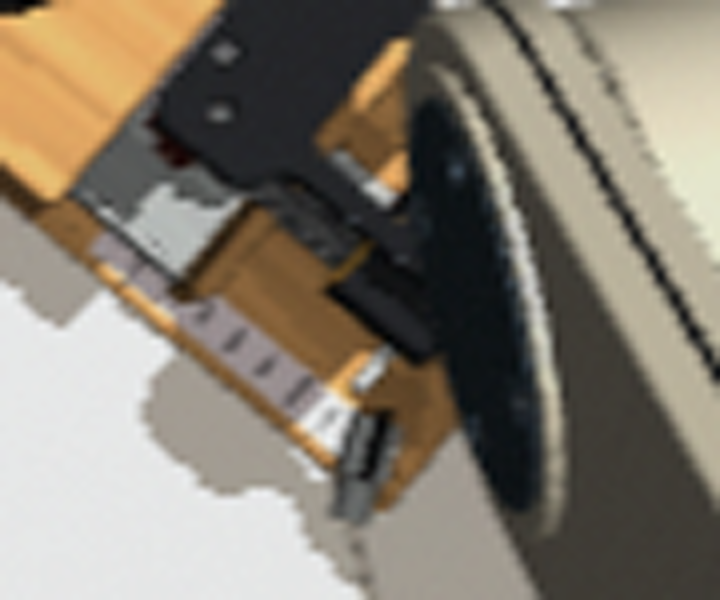

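The side crop shows the tray out, with its pointer hidden behind the finger. In the top crop the pointer tip is near (363,387) and the rider fin starts near (388,412), so the tray is a few mm short. I'll enlarge the rider in one composite picture.

```bash
python3 - <<'E'
from h import *
def c(n,x,y,w,h,s,g): 
    a=cv2.imread(f'pics/{n}.png')[y:y+h,x:x+w]; return cv2.resize(np.clip(a*g,0,255).astype('uint8'),(w*s,h*s),interpolation=cv2.INTER_CUBIC)
A=c('top2',345,237,25,30,16,1.7)      # 400x480
B=c('side0',222,297,25,20,16,1.3)   # 400x320
im=np.zeros((480,800,3),'uint8'); im[:,:400]=A; im[:320,400:]=B
cv2.imwrite('pics/cmp.png',im)
E
```

```text
(no output)
```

View pics/cmp.png

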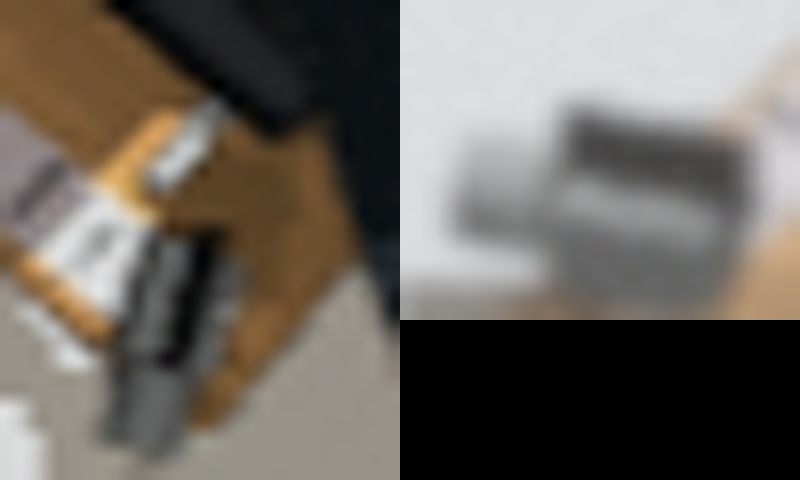

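```bash
python3 - <<'E'
from h import *
for nm,p in(('t',(614.3,254.8,.898)),('s',(611.7,249.7,.893)),('ts',(613.16,253.42,.8967))):
    c,s=np.cos(p[2]),np.sin(p[2])
    inv=lambda w:np.round([c*(w[0]-p[0])+s*(w[1]-p[1]),-s*(w[0]-p[0])+c*(w[1]-p[1])],1).tolist()
    L=lambda u,v,z:inv(at('top2',344.5+(u+.5)/16,236.5+(v+.5)/16,z))
    R=lambda u,v,z:inv(at('side0',221.5+(u-399.5)/16,296.5+(v+.5)/16,z))
    print(nm)
    if nm!='s':
        print('ptr tip',L(158,187,14),L(215,105,14))
        for z in(14,20,26): print(z,'fin in',L(207,235,z),'out',L(175,360,z),'blk L',L(155,240,z),'R',L(232,262,z),'knob end',L(130,450,z))
    if nm!='t':
        for z in(14,20,26): print(z,'side fin TR',R(745,140,z),'TL',R(572,105,z),'BR',R(738,190,z),'BL',R(565,185,z))
    W=lambda k:np.array([p[0]+c*k[0]-s*k[1],p[1]+s*k[0]+c*k[1],k[2]])
    for k in[(-160,32,14),(-160,32,26),(-160,48,26)]:
        a=proj('top2',W(k)); b=proj('side0',W(k)); print(k,np.round([(a[0]-344.5)*16,(a[1]-236.5)*16,(b[0]-221.5)*16+400,(b[1]-296.5)*16]))
E
```

```text
t
ptr tip [-151.8, 30.6] [-150.9, 18.3]
14 fin in [-160.1, 31.3] out [-166.7, 45.6] blk L [-155.6, 35.8] R [-164.6, 31.8] knob end [-169.4, 57.6]
20 fin in [-159.3, 31.9] out [-165.9, 46.2] blk L [-154.9, 36.5] R [-163.7, 32.5] knob end [-168.5, 58.1]
26 fin in [-158.5, 32.6] out [-165.0, 46.8] blk L [-154.1, 37.1] R [-162.9, 33.2] knob end [-167.7, 58.6]
(-160, 32, 14) [203. 239. 766. 228.]
(-160, 32, 26) [220. 240. 761. 133.]
(-160, 48, 26) [137. 341. 628.  56.]
s
14 side fin TR [-147.4, 41.3] TL [-153.8, 56.9] BR [-152.5, 37.5] BL [-161.8, 50.4]
20 side fin TR [-151.7, 37.0] TL [-158.1, 52.5] BR [-156.9, 33.3] BL [-166.0, 46.1]
26 side fin TR [-156.1, 32.8] TL [-162.4, 48.1] BR [-161.2, 29.1] BL [-170.2, 41.7]
(-160, 32, 14) [239. 266. 729. 265.]
(-160, 32, 26) [257. 267. 723. 169.]
(-160, 48, 26) [173. 368. 591.  91.]
ts
ptr tip [-150.1, 30.4] [-149.1, 18.1]
14 fin in [-158.4, 31.0] out [-165.0, 45.3] blk L [-153.9, 35.6] R [-162.8, 31.6] knob end [-167.7, 57.4]
20 fin in [-157.6, 31.7] out [-164.1, 45.9] blk L [-153.1, 36.3] R [-162.0, 32.3] knob end [-166.8, 57.9]
26 fin in [-156.7, 32.4] out [-163.3, 46.5] blk L [-152.3, 36.9] R [-161.1, 33.0] knob end [-165.9, 58.4]
14 side fin TR [-151.0, 40.7] TL [-157.4, 56.3] BR [-156.2, 36.9] BL [-165.4, 49.8]
20 side fin TR [-155.4, 36.4] TL [-161.7, 51.9] BR [-160.5, 32.7] BL [-169.6, 45.5]
26 side fin TR [-159.8, 32.2] TL [-166.0, 47.5] BR [-164.9, 28.6] BL [-173.9, 41.2]
(-160, 32, 14) [213. 250. 752. 238.]
(-160, 32, 26) [230. 250. 746. 143.]
(-160, 48, 26) [147. 352. 613.  66.]
```

Emit:
{"name": "servo_tool", "arguments": {
  "increments": [
    [-0.15,-0.18,0,0,0,0,-1],
    [-0.3,-0.36,0,0,0,0,-1],
    [-0.44,-0.55,0,0,0,0,-1],
    [-0.44,-0.55,0,0,0,0,-1],
    [-0.44,-0.55,0,0,0,0,-1],
    [-0.44,-0.55,0,0,0,0,-1]
  ]
}}

```text
t: 6.0
ee_pos: [515.9, 130.3, 38.5]
orientation: [1.037, 2.963, 0.003]
ft_force: [1.6, 6.5, 6.1]
width: 14.2
grasp_force: 30.0
```

```bash
python3 - <<'E'
from h import *
snap('top','top3');snap('side','side3')
A=[];
for i in range(8): A.append(ctrl.get_image('top')['image'][:,:,::-1].astype(float))
a=np.mean(A,0)[237:267,345:370]
L=cv2.resize(np.clip(a*1.9,0,255).astype('uint8'),(500,600),interpolation=cv2.INTER_CUBIC)
b=cv2.imread('pics/side3.png')[290:320,222:252]
im=np.zeros((600,800,3),'uint8'); im[:,:500]=L; im[:300,500:]=cv2.resize(np.clip(b*1.3,0,255).astype('uint8'),(300,300),interpolation=cv2.INTER_CUBIC)
cv2.imwrite('pics/cmp3.png',im)
E
```

```text
(no output)
```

View pics/cmp3.png

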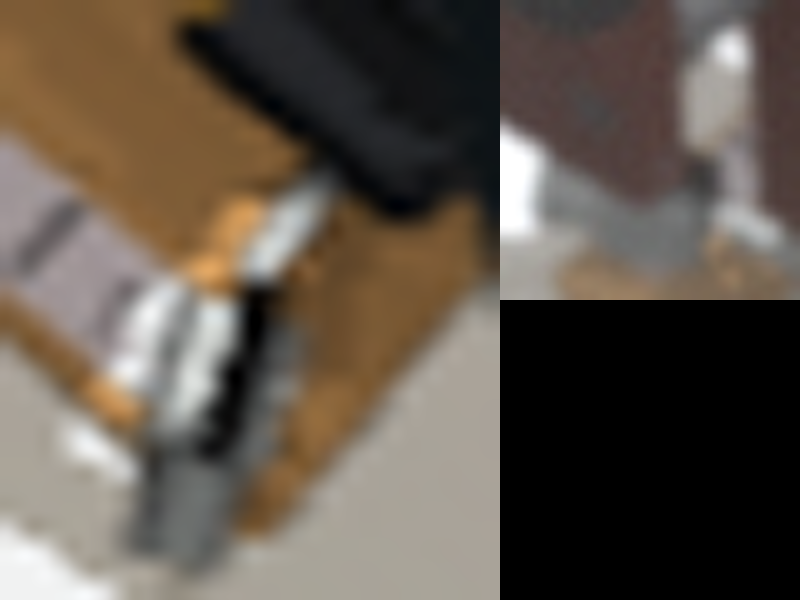

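The top view now has the pointer tip at about (256,272) and the fin's inner end at about (260,287), nearly meeting. I'll work out the remaining offset with the heights taken into account.

```bash
python3 - <<'E'
from h import *
p=(614.3,254.8,.898);c,s=np.cos(p[2]),np.sin(p[2])
inv=lambda w:np.round([c*(w[0]-p[0])+s*(w[1]-p[1]),-s*(w[0]-p[0])+c*(w[1]-p[1])],1).tolist()
L=lambda u,v,z:inv(at('top3',344.5+(u+.5)/20,236.5+(v+.5)/20,z))
print('tip',L(256,272,14),'mid',L(295,212,14),'fin in',[L(260,287,z) for z in(20,26)],'edges',L(246,287,25),L(272,287,25),'out',L(215,445,26))
E
```

```text
tip [-158.6, 29.8] mid [-157.8, 22.8] fin in [[-159.0, 31.4], [-158.2, 32.0]] edges [-157.3, 32.8] [-159.2, 31.2] out [-164.4, 46.6]
```

```bash
python3 - <<'E'
from h import *
o=ctrl.get_obs(); print(o['t'],o['ee_pos'],o['width'],o['grasp_force']); print(ctrl.close_job())
E
```

```text
6.5 [515.92672857 130.32616016  38.49066956] 14.02509475899997 30.00344842672348
the job is handed in; nothing more can be done
None
```

The lid was pressed fully home, then the tray was pulled out about 47 mm and held there. Its pointer is in line with the rider's fin to about 1 mm by the top camera, and the job was handed in at 6.5 s.

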